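# Set out coasters and beakers on the juice tray and close its keeper bar

### The job

Set out the juice service on the wooden tray: first lay one round wooden coaster flat on each of the tray's three dark inlaid rounds, not sticking out over the edge of the round, and only when all three are down stand every white beaker there is upright and centred on a coaster of its own, not overhanging it. Last of all, swing the tray's hinged keeper bar fully shut, past its catch and up to its stop. Leave the reamer, squeezer, pitcher and canister where they are.

Things in the scene. Friction and masses are not known exactly. Their poses are not given: they have to be found in the camera images.
- coaster1_mid (a point): Centre (half-way up) of a plain round wooden coaster, a disc 66 mm in diameter and 14 mm thick with a thin cork facing on top; loose, lies flat, 50 g. Its z axis is the disc's axis. The three coasters are alike; always three.
- coaster2_mid (a point): Centre (half-way up) of a plain round wooden coaster, a disc 66 mm in diameter and 14 mm thick with a thin cork facing on top; loose, lies flat, 50 g. Its z axis is the disc's axis. The three coasters are alike; always three.
- coaster3_mid (a point): Centre (half-way up) of a plain round wooden coaster, a disc 66 mm in diameter and 14 mm thick with a thin cork facing on top; loose, lies flat, 50 g. Its z axis is the disc's axis. The three coasters are alike; always three.
- beaker1_mid (a point): Centre (half-way up) of a straight-sided ribbed white ceramic beaker, 50 mm in diameter and 76 mm tall, open at the top, wall 3.5 mm, about 160 g; loose, starts upright. Its z axis points from foot to mouth. Two or three beakers are there, all alike; an absent one reads None.
- beaker2_mid (a point): Centre (half-way up) of a straight-sided ribbed white ceramic beaker, 50 mm in diameter and 76 mm tall, open at the top, wall 3.5 mm, about 160 g; loose, starts upright. Its z axis points from foot to mouth. Two or three beakers are there, all alike; an absent one reads None.
- beaker3_mid (a point): Centre (half-way up) of a straight-sided ribbed white ceramic beaker, 50 mm in diameter and 76 mm tall, open at the top, wall 3.5 mm, about 160 g; loose, starts upright. Its z axis points from foot to mouth. Two or three beakers are there, all alike; an absent one reads None.
- round1 (a point): Centre of one of three dark flat inlaid rounds, 90 mm in diameter, on the upper face of the wooden tray (16 mm above the counter), in a row 105 mm apart; number 1 counted from the robot outwards. Axes: x along the row away from the robot, y towards the keeper bar, z up. 
- round2 (a point): Centre of one of three dark flat inlaid rounds, 90 mm in diameter, on the upper face of the wooden tray (16 mm above the counter), in a row 105 mm apart; number 2 counted from the robot outwards. Axes: x along the row away from the robot, y towards the keeper bar, z up. The middle one, at the tray's centre.
- round3 (a point): Centre of one of three dark flat inlaid rounds, 90 mm in diameter, on the upper face of the wooden tray (16 mm above the counter), in a row 105 mm apart; number 3 counted from the robot outwards. Axes: x along the row away from the robot, y towards the keeper bar, z up. 
- tray: The wooden serving tray, fixed but placed differently each time: 400 mm along its x, 170 mm along its y, 16 mm thick; origin at the centre of its underside, axes as the rounds'. Along y = -72 mm runs a fixed wooden rail, 10 mm thick, top 60 mm above the counter; along y = +70 mm lies the hinged keeper bar when shut.
- keeper (a joint): Angle (rad) of the aluminium keeper bar about its upright hinge: 0 = shut, parallel to the row, against its stop; grows to 1.1 as the free end swings out, away from the row. It stays where left (friction under 1 N at the handle). In the last 0.08 rad it must be pushed over a sprung ball catch (about 4 to 8 N at the handle, crest at about 0.04 rad), which then holds it shut.
- keeper_handle (a point): Point on the axis of the upright wooden handle peg on the keeper bar, 96 mm above the counter, 240 mm from the hinge axis; moves with the bar. Peg: 16 mm in diameter, free above the bar from 60 to 122 mm above the counter. The bar is 10 mm thick and 14 mm high (top at 60 mm), 335 mm long from the hinge.
- keeper_pivot (a point): Point on the keeper bar's upright hinge axis, at the far end of the tray, at the height of the handle point; 175 mm along x and 70 mm along y from the middle round (tray axes).
- reamer: Bystander, to be left alone: ribbed white ceramic citrus reamer in its dish, 110 mm wide, 62 mm tall. Origin at the underside.
- squeezer: Bystander, to be left alone: hinged cast aluminium citrus squeezer lying on the counter, 230 mm long, 55 mm tall; origin under its cup, handles run to -y. Origin at the underside.
- pitcher: Bystander, to be left alone: clear glass pitcher, 105 mm wide, 180 mm tall, with a handle. Origin at the underside.
- canister: Bystander, to be left alone: small steel canister with a spring clip latch, 72 mm wide, 91 mm tall. Origin at the underside.
There are look-alikes about, which are no part of the job. What is shaped like the part that bears coaster2_mid but green is not meant. What is shaped like the part that bears beaker2_mid but red is not meant.

How it is judged:
By the outcome, as a careful person would: the job done as asked, in the order asked, and still so for the second after the job is handed in, with the robot touching nothing.
Of beaker1, beaker2, beaker3 only 2 to 3 are there at a start; the rules pass over those that are not, and their reading is None.
At some moment in a run one of coaster1, coaster2, coaster3 may be knocked a few centimetres aside while the robot is not near it.
Once in a run the grip may slacken for a moment while it holds something.
It also fails if it takes over 210 s, if anything falls off the work surface, if the arm or the gripper's body presses on something with over 40 N, if the wrist force passes 120 N, or if a joint passes its speed limit or range.

### The arm

A 7-joint arm with a two-finger parallel gripper is mounted at the origin on the work surface. World frame = base frame: x ahead of the robot, y to its left, z up, the work surface at z = 0. Lengths are in m, angles in rad, forces in N, time in s.
With the tool pointing down it reaches from about 0.35 to 0.9 m from the base axis. Payload 8.1 kg.
Tool frame: the origin (TCP) lies between the finger pads; the fingertips stand 19 mm ahead of it and the grasp point (between the pads) is the TCP (r.nose_length is the distance from the TCP to the fingertips, in m); z points along the fingers, y is the line along which they close (so a half turn about z gives the same grasp; the last joint's range is limited). The gripper opens to 85 mm and grips with 20 to 120 N. Pads are 22 mm wide; open, the fingers measure 114 mm over their backs; the gripper's body (76 mm by 85 mm) begins 54 mm behind the grasp point. The pads swing forward as they close: fully open they stand 13 mm farther back than shut.
Start: joints at [1.244, 0.434, 0.025, 1.573, -0.012, 1.134, -0.075], TCP at [0.139, -0.609, 0.25] pointing down, gripper open.
Joint ranges: [-2.62, 2.62], [-0.44, 2.09], [-1.27, 1.32], [0.08, 2.57], [-1.32, 4.46], [0.12, 2], [-2.74, 2.74]. Speed limits (rad/s): [2.22, 2.22, 3.01, 3.01, 3.14, 3.14, 3.14].

### API

Orientations are given as a unit quaternion [x, y, z, w].
In Python, from workcell import r gives the robot as it stands. Calls block until the motion is done:
- r.movep(position, orientation): joint-space move of the TCP to a pose.
- r.move_straight(position, vel=0.15, orientation=None): straight line of the TCP; orientation=None keeps the orientation; vel is the mean speed in m/s.
- r.set_joints(angles): joint-space move.
- r.gripper_open() and r.close(): open the fingers fully, or close them until they stop; the grip force is fixed at half the most.
- r.wait(seconds).
- r.solve_ik(position, orientation): joint angles nearest the present ones, or None.
- r.read_camera(name): name is "side" or "top"; returns a dict with "image" (400x640x3 uint8, blue, green, red), "intrinsics" (3x3 intrinsics, pixels), "distortion" ([k1, k2, p1, p2, k3] as OpenCV has them; the pictures are not rectified), "extrinsics" (4x4, takes a point from camera to world coordinates). Camera axes: x right, y down, z forward; pixel columns grow to the right and rows downward; lengths in m; the calibration is good to about 2 mm. A picture is of the moment at which its call begins. There is no depth.
A pose or a line that the arm cannot do raises r.MotionError and nothing moves.
- r.sign_off(): hands the job in; it is judged then, once.
Trained networks look in a picture, given as the dict that the camera call returned (one of the last four; its "shot" number tells which), for a name from the list of things; names that differ only in an ending like _2 or _b are one class to them, and where a whole thing is asked for, a point or a joint stands for the part that bears it (a point fixed in the world has none). Each returns a list of dicts, best first, with "conf" (0 to 1); they miss things now and then, are a little off and sometimes report something else, mostly with a low value. They report only what shows in the picture. A call takes as long as a camera call. They do not tell look-alikes from the thing itself.
- r.spot_in(picture, query): "uv" ([column, row] in pixels, amid what is visible of it).
- r.tip_of(picture, query): "uv" ([column, row] in pixels: a listed point, or the origin of a listed thing).
Readings, each from a call of its own:
- r.current_clock(): time.
- r.current_joint_pos(): joint angles.
- r.current_dq(): joint speeds.
- r.current_tau(): joint torques, N m.
- r.current_ee_pos(): TCP position.
- r.current_orientation(): TCP orientation.
- r.current_force(): force on the tool from outside, world axes, zero at the start.
- r.current_ft_torque(): the same for the moment, N m.
- r.current_gripper_width(): finger opening in m.
- r.current_finger_force(): force on a finger pad.
Only numpy, scipy, OpenCV 4.12 (cv2) and the standard library are available. Lean on these libraries where they do the work, as an engineer would, in place of code of your own. Each camera call takes 0.05 s, during which the arm holds its last target. There are 200 camera calls.

## Working session

There is one attempt and no reset: what is moved stays moved. The work goes in short steps, each a Python script; the robot and the scene stay as the last script left them, time stands still between calls to the robot, and variables do not carry over. Pictures are saved under pics/ and viewed, at most 14 in all, crops included, and the job is handed in when it is done.

```bash
ls; mkdir -p pics; cat > h.py <<'E'
from workcell import r
import numpy as np, cv2
def ray(p,uv):
    K=np.array(p["intrinsics"]);D=np.array(p["distortion"]);T=np.array(p["extrinsics"])
    n=cv2.undistortPoints(np.array([[uv]],float),K,D)[0,0]
    return T[:3,3],T[:3,:3]@np.array([n[0],n[1],1])
def at(p,uv,z):
    o,d=ray(p,uv);return o+d*(z-o[2])/d[2]
def px(p,X):
    T=np.linalg.inv(np.array(p["extrinsics"]))
    return cv2.projectPoints(np.array([X],float),cv2.Rodrigues(T[:3,:3])[0],T[:3,3],np.array(p["intrinsics"]),np.array(p["distortion"]))[0][0,0]
E
python3 - <<'E'
from h import *
Z=dict(coaster1_mid=.007,beaker1_mid=.038,round1=.016,round2=.016,round3=.016,tray=0,keeper_handle=.096,keeper_pivot=.096,reamer=0,squeezer=0,pitcher=0,canister=0)
for c in("top","side"):
    p=r.read_camera(c);cv2.imwrite(f"pics/{c}0.png",p["image"])
    print(c,np.array(p["extrinsics"])[:3,3].round(3))
    for n,z in Z.items():
        print(n,[(np.round(d["uv"]).astype(int).tolist(),round(d["conf"],2),at(p,d["uv"],z)[:2].round(3).tolist()) for d in r.tip_of(p,n) if d["conf"]>.2])
print(r.current_clock(),r.current_orientation())
E
```

```text
pics
top [0.334 0.086 1.51 ]
coaster1_mid [([485, 204], 0.82, [0.558, -0.41]), ([401, 198], 0.59, [0.57, -0.166])]
beaker1_mid [([488, 242], 0.62, [0.445, -0.405])]
round1 [([315, 165], 0.97, [0.659, 0.088]), ([314, 204], 0.84, [0.543, 0.087]), ([322, 242], 0.71, [0.435, 0.063]), ([389, 241], 0.48, [0.442, -0.131])]
round2 [([315, 165], 0.97, [0.659, 0.088]), ([314, 204], 0.84, [0.543, 0.087]), ([322, 242], 0.71, [0.435, 0.063]), ([389, 241], 0.48, [0.442, -0.131])]
round3 [([315, 165], 0.97, [0.659, 0.088]), ([314, 204], 0.84, [0.543, 0.087]), ([322, 242], 0.71, [0.435, 0.063]), ([389, 241], 0.48, [0.442, -0.131])]
tray [([321, 205], 0.73, [0.542, 0.069])]
keeper_handle [([253, 218], 0.86, [0.489, 0.255])]
keeper_pivot [([289, 140], 0.78, [0.71, 0.162])]
reamer [([397, 129], 0.74, [0.78, -0.155])]
squeezer [([250, 134], 0.86, [0.752, 0.285])]
pitcher [([443, 247], 0.65, [0.429, -0.288]), ([152, 203], 0.62, [0.534, 0.561]), ([393, 239], 0.25, [0.449, -0.143])]
canister [([451, 148], 0.56, [0.725, -0.316])]
side [-0.274  0.871  0.802]
coaster1_mid [([405, 175], 0.63, [0.556, -0.387])]
beaker1_mid []
round1 [([326, 220], 0.74, [0.534, 0.085]), ([303, 205], 0.63, [0.661, 0.079]), ([351, 230], 0.56, [0.436, 0.067])]
round2 [([326, 220], 0.74, [0.534, 0.085]), ([303, 205], 0.63, [0.661, 0.079]), ([351, 230], 0.56, [0.436, 0.067])]
round3 [([326, 220], 0.74, [0.534, 0.085]), ([303, 205], 0.63, [0.661, 0.079]), ([351, 230], 0.56, [0.436, 0.067])]
tray [([326, 220], 0.72, [0.554, 0.067])]
keeper_handle [([299, 227], 0.74, [0.481, 0.249])]
keeper_pivot [([271, 189], 0.68, [0.718, 0.173])]
reamer [([328, 175], 0.89, [0.78, -0.16])]
squeezer [([233, 222], 0.69, [0.761, 0.31])]
pitcher [([201, 294], 0.68, [0.533, 0.564])]
canister [([365, 168], 0.61, [0.719, -0.326])]
1.3 [ 9.93749932e-01  1.11629166e-01 -2.71516611e-06  3.04415350e-05]
```

```bash
python3 - <<'E'
import cv2
a=cv2.imread("pics/top0.png")[90:320,110:560];cv2.imwrite("pics/t0c.png",cv2.resize(a,None,fx=1.75,fy=1.75,interpolation=3))
a=cv2.imread("pics/side0.png");cv2.imwrite("pics/s0c.png",cv2.resize(a[120:340,160:510],None,fx=2.2,fy=2.2,interpolation=3))
E
```

```text
(no output)
```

View pics/t0c.png

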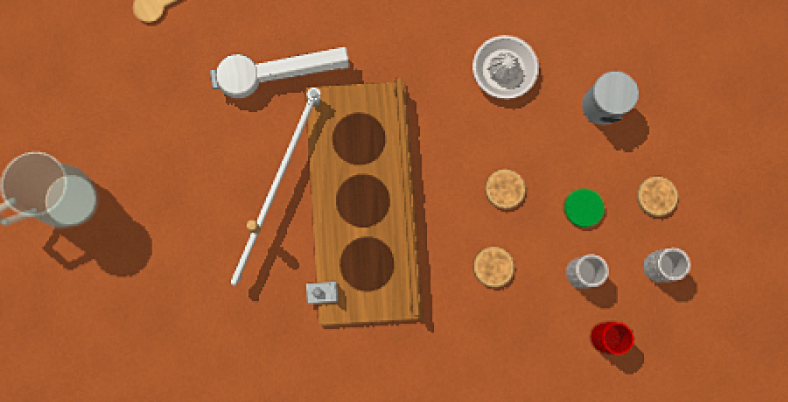

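View pics/s0c.png

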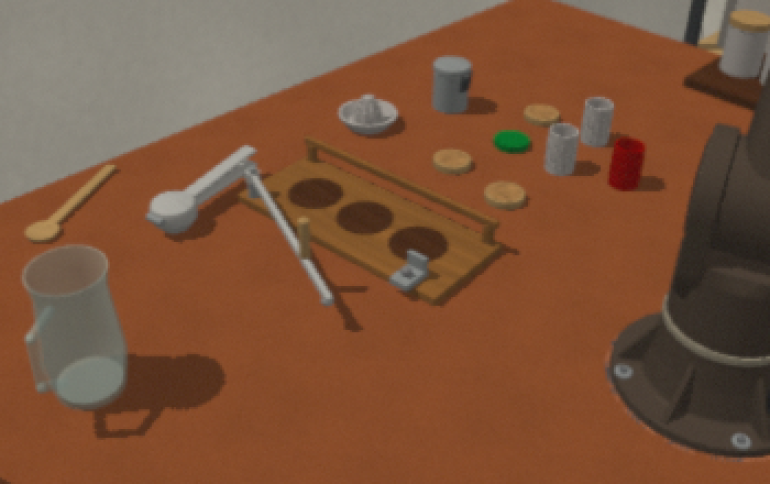

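Look-alikes in the top picture: coaster candidates are cork at (399,198), (486,202) and (392,242), and green at (444,209), which I exclude. Beaker candidates are white at (447,244) and (494,241), and red at (460,283), which I exclude. The rounds are at (315,165), (314,204) and (322,242). Next I'll get precise positions by segmentation and check the full frame for a third beaker.

```bash
cat >> h.py <<'E'
from scipy.optimize import fsolve
def hull(p,x,y,rad,z0,z1):
    t=np.linspace(0,2*np.pi,40)[:-1]
    P=[(x+rad*np.cos(a),y+rad*np.sin(a),z) for z in (z0,z1) for a in t]
    return cv2.convexHull(np.array([px(p,q) for q in P],np.float32))
def cen(c):
    m=cv2.moments(c);return np.array([m["m10"],m["m01"]])/m["m00"]
def fit(p,uv,rad,z0,z1):
    g=at(p,uv,(z0+z1)/2)[:2]
    return fsolve(lambda q:cen(hull(p,*q,rad,z0,z1))-uv,g,epsfcn=1e-8)
def mask(p,kind):
    h,s,v=[c.astype(int) for c in cv2.split(cv2.cvtColor(p["image"],cv2.COLOR_BGR2HSV))]
    if kind=="beaker": m=(s<75)&(v>60)
    elif kind=="coaster": m=(h>=12)&(h<28)&(s>75)&(s<165)&(v>140)
    else: m=(v<85)&(s<190)
    return m.astype(np.uint8)
def find(p,kind,z0=0,box=None,amin=60,amax=900):
    rad,hh=dict(beaker=(.025,.076),coaster=(.033,.014),round=(.045,0.0002))[kind]
    m=cv2.morphologyEx(mask(p,kind),cv2.MORPH_CLOSE,np.ones((3,3)));o=[]
    for c in cv2.findContours(m,0,1)[0]:
        c=cv2.convexHull(c)
        if cv2.contourArea(c)<amin or cv2.contourArea(c)>amax: continue
        uv=cen(c)
        a0=cv2.contourArea(hull(p,*at(p,uv,z0+hh/2)[:2],rad,z0,z0+hh))
        o.append((uv.round(1).tolist(),fit(p,uv,rad,z0,z0+hh).round(4).tolist(),round(cv2.contourArea(c)/a0,2)))
    return o
E
python3 - <<'E'
from h import *
p=r.read_camera("top")
for k,z in(("coaster",0),("beaker",0),("round",.016)):
    print(k); [print("  ",x) for x in find(p,k,z)]
cv2.imwrite("pics/full.png",p["image"])
hsv=cv2.cvtColor(p["image"],cv2.COLOR_BGR2HSV)
for u,v in((399,198),(392,242),(314,204),(315,185),(345,205),(450,244),(440,246),(420,220)):print(u,v,hsv[v,u])
print(r.nose_length,r.current_clock(),r.current_force())
E
```

```text
coaster
   ([391.9, 241.9], [0.4398, -0.1398], 0.92)
   ([485.5, 201.4], [0.5659, -0.412], 0.87)
   ([398.3, 197.3], [0.5708, -0.1579], 0.9)
   ([13.8, 157.5], [0.6567, 0.9625], 0.15)
   ([215.9, 83.4], [0.9033, 0.3941], 2.13)
beaker
   ([614.5, 386.5], [0.071, -0.7265], 0.1)
   ([334.3, 385.6], [0.0484, 0.02], 0.77)
   ([293.6, 256.8], [0.3877, 0.1408], 0.68)
   ([445.2, 244.8], [0.4336, -0.2845], 0.94)
   ([490.8, 241.2], [0.4476, -0.4125], 0.94)
   ([248.9, 237.9], [0.4377, 0.2687], 0.41)
   ([276.2, 174.0], [0.6232, 0.1994], 1.52)
   ([458.4, 145.6], [0.7222, -0.3263], 1.74)
round
   ([325.6, 244.6], [0.4265, 0.0517], 0.36)
   ([43.0, 243.3], [0.4105, 0.849], 0.67)
   ([315.3, 232.3], [0.4609, 0.0823], 0.09)
   ([325.9, 205.1], [0.5408, 0.0535], 0.25)
   ([313.5, 196.8], [0.5642, 0.0904], 0.11)
   ([320.3, 171.3], [0.6406, 0.0724], 0.46)
   ([311.0, 160.1], [0.6731, 0.1007], 0.1)
   ([454.0, 155.3], [0.6995, -0.3201], 0.2)
399 198 [ 15 148 215]
392 242 [ 16 148 204]
314 204 [ 10 168  88]
315 185 [ 15 178 173]
345 205 [ 15 180 177]
450 244 [ 5 17 91]
440 246 [ 12  20 190]
420 220 [ 11 188 170]
0.019 1.35 [ 0.26419612  0.35978665 -0.27414971]h.py:21: RuntimeWarning: The iteration is not making good progress, as measured by the 
 improvement from the last ten iterations.
  return fsolve(lambda q:cen(hull(p,*q,rad,z0,z1))-uv,g,epsfcn=1e-8)
```

View pics/top0.png

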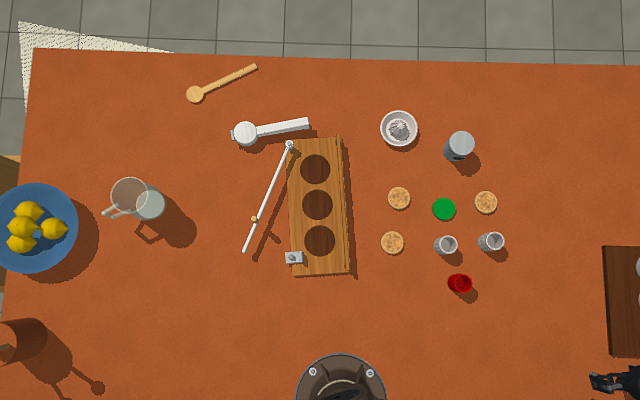

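The full frame shows only two white beakers, at (445,245) and (491,241). The jars on the board at the far right are decor. I'll fix the round threshold and start with the first coaster, using a guarded descent.

```bash
sed -i 's/m=(v<85)&(s<190)/m=(v<120)\&(s<230)\&(h<25)/' h.py
cat >> h.py <<'E'
def quat(yaw):  # tool down, finger-closing axis (tool y) at angle yaw in world
    a=(yaw+np.pi/2)/2; return [np.cos(a),np.sin(a),0,0]   # Rz(yaw+pi/2)*Rx(pi): y-> yaw
E
python3 - <<'E'
from h import *
from scipy.spatial.transform import Rotation as R
p=r.read_camera("top")
print([x for x in find(p,"round",.016,amax=1500)])
for y in(0,.1,1.57,-1.57,np.pi):
    print(y,R.from_quat(quat(y)).as_matrix()[:,1].round(2),[None if (s:=r.solve_ik([a,b,.1],quat(y))) is None else np.round(s,2).tolist() for a,b in((.44,-.14),(.65,.09))])
print(R.from_quat(r.current_orientation()).as_matrix()[:,1].round(2))
E
```

```text
[([624.3, 394.0], [0.0488, -0.7646], 0.16), ([614.2, 376.4], [0.0927, -0.7417], 0.07), ([466.8, 294.5], [0.2978, -0.3496], 0.31), ([2.4, 277.9], [0.3125, 0.9475], 0.14), ([299.8, 261.1], [0.3777, 0.1243], 0.22), ([450.2, 255.3], [0.4062, -0.3048], 0.4), ([396.1, 251.8], [0.4114, -0.1504], 0.08), ([494.6, 251.8], [0.4198, -0.4311], 0.39), ([495.5, 238.3], [0.4584, -0.4348], 0.09), ([319.2, 240.3], [0.4383, 0.0703], 0.94), ([486.0, 209.9], [0.5397, -0.4099], 0.17), ([400.6, 205.5], [0.5458, -0.1634], 0.18), ([317.0, 204.4], [0.5422, 0.0795], 0.95), ([8.6, 174.3], [0.6052, 0.9661], 0.76), ([314.6, 168.9], [0.6471, 0.0893], 0.94), ([466.2, 163.7], [0.6749, -0.3554], 0.71), ([403.3, 142.0], [0.7357, -0.1711], 0.64), ([278.3, 139.1], [0.7341, 0.1993], 1.61), ([399.9, 131.2], [0.7684, -0.1609], 0.18), ([220.9, 87.8], [0.8868, 0.3766], 0.5), ([555.8, 48.2], [1.0388, -0.6289], 0.11), ([420.7, 44.7], [1.041, -0.2226], 0.13), ([150.7, 32.4], [1.0536, 0.5964], 0.2), ([599.7, 17.6], [1.1388, -0.763], 1.86), ([46.6, 12.7], [1.1028, 0.909], 1.43), ([16.4, 17.6], [1.0826, 0.9951], 0.88)]
0 [ 1. -0.  0.] [[0.6, 0.43, -0.52, 2.1, 0.33, 0.69, -0.14], [0.19, 0.72, -0.65, 1.61, 0.5, 0.99, -0.63]]
0.1 [1.  0.1 0. ] [[0.61, 0.43, -0.54, 2.1, 0.34, 0.7, -0.05], [0.19, 0.73, -0.66, 1.61, 0.51, 0.99, -0.53]]
1.57 [0. 1. 0.] [[0.74, 0.47, -0.71, 2.09, 0.46, 0.74, 1.31], [0.31, 0.81, -0.88, 1.59, 0.69, 1.08, 0.81]]
-1.57 [ 0. -1.  0.] [[0.38, 0.39, -0.24, 2.11, 0.15, 0.65, -1.53], [0.07, 0.68, -0.46, 1.62, 0.35, 0.93, -2.08]]
3.141592653589793 [-1.  0.  0.] [[-0.59, 0.64, 1.15, 2.19, -0.81, 0.85, -2.06], [0.39, 0.89, -1.07, 1.59, 0.83, 1.18, 2.28]]
[ 0.22 -0.98  0.  ]h.py:21: RuntimeWarning: The iteration is not making good progress, as measured by the 
 improvement from the last ten iterations.
  return fsolve(lambda q:cen(hull(p,*q,rad,z0,z1))-uv,g,epsfcn=1e-8)
```

```bash
cat >> h.py <<'E'
YAW=.091; Q=quat(YAW)
RND=[(.4383,.0703),(.5422,.0795),(.6471,.0893)]
def st(): print("t",round(r.current_clock(),2),"w",round(r.current_gripper_width(),4),"F",np.round(r.current_force(),1),"pos",np.round(r.current_ee_pos(),4))
E
python3 - <<'E'
from h import *
x,y=.4398,-.1398
r.movep([x,y,.12],Q); r.move_straight([x,y,.03]); r.wait(.2); st()
f0=r.current_force()[2]; z=.03
while z>.006:
    z-=.002; r.move_straight([x,y,z],vel=.03)
    f=r.current_force()[2]-f0
    if abs(f)>3: break
print("contact z",z,f); st()
E
```

```text
t 4.41 w 0.0853 F [ 0.9  0.5 -0.4] pos [ 0.4404 -0.1401  0.0308]
contact z 0.005999999999999986 0.6805797929115449
t 7.41 w 0.0856 F [ 0.4 -0.8  0.3] pos [ 0.4399 -0.1398  0.0059]
```

```bash
cat >> h.py <<'E'
def pick(x,y,z,zup=.13,yaw=YAW,near=False):
    q=quat(yaw)
    if not near: r.movep([x,y,.14],q)
    r.move_straight([x,y,z],vel=.15); r.close(); st()
    r.move_straight([x,y,zup],vel=.15); st()
def place(x,y,z,zup=.15,yaw=YAW):
    r.movep([x,y,zup],quat(yaw)); st()
    r.move_straight([x,y,z+.01],vel=.15); r.move_straight([x,y,z],vel=.04); st()
    r.gripper_open(); r.move_straight([x,y,zup],vel=.2); print("placed");st()
ZC=.0145
E
python3 - <<'E'
from h import *
pick(.4398,-.1398,ZC,near=True)
if r.current_gripper_width()>.05: place(*RND[2],ZC+.016+.001)
p=r.read_camera("top"); print([x for x in find(p,"coaster") if x[0][0]>200 and x[2]>.5]); print([x for x in find(p,"coaster",.016) if x[0][0]<340 and x[2]>.5])
E
```

```text
t 8.0 w 0.0641 F [-1.6  1.2  9.4] pos [ 0.4397 -0.1398  0.0147]
t 8.92 w 0.0633 F [ 0.9 -0.1 -1.3] pos [ 0.4392 -0.1398  0.1292]
t 10.1 w 0.0638 F [ 0.1 -1.  -0.9] pos [0.6466 0.0872 0.1494]
t 11.38 w 0.0637 F [ 0.2 -0.4 -0.4] pos [0.647  0.0893 0.0314]
placed
t 12.47 w 0.0858 F [-0.7 -0.7 -0. ] pos [0.6465 0.0889 0.149 ]
[([485.5, 201.4], [0.5657, -0.412], 0.88), ([216.3, 83.3], [0.9035, 0.3929], 2.18)]
[([126.9, 192.1], [0.5618, 0.6266], 1.79), ([216.3, 83.3], [0.8974, 0.3896], 2.13)]h.py:21: RuntimeWarning: The iteration is not making good progress, as measured by the 
 improvement from the last ten iterations.
  return fsolve(lambda q:cen(hull(p,*q,rad,z0,z1))-uv,g,epsfcn=1e-8)
```

```bash
cat >> h.py <<'E'
ZC=.016
import warnings; warnings.filterwarnings("ignore")
LOOK=[1.244,0.434,0.025,1.573,-0.012,1.134,-0.075]
def look():
    r.set_joints(LOOK); p=r.read_camera("top")
    print("counter",[x for x in find(p,"coaster") if x[0][0]>345 and x[2]>.5])
    print("tray",[x for x in find(p,"coaster",.016) if 290<x[0][0]<345 and x[2]>.3])
    print("beakers",[x for x in find(p,"beaker") if x[0][0]>345 and .7<x[2]<1.2 and x[0][1]<370]); return p
E
python3 - <<'E'
from h import *
look(); st()
E
```

```text
counter [([485.5, 201.4], [0.5659, -0.412], 0.87), ([398.3, 197.3], [0.5709, -0.158], 0.9)]
tray [([314.4, 168.2], [0.6476, 0.0899], 0.88)]
beakers [([445.2, 244.8], [0.4336, -0.2845], 0.94), ([490.7, 241.2], [0.4475, -0.4122], 0.93)]
t 15.62 w 0.0852 F [-0.5  0.3  0.7] pos [ 0.1401 -0.6092  0.2506]
```

```bash
python3 - <<'E'
from h import *
pick(.5709,-.158,ZC)
if r.current_gripper_width()>.05: place(*RND[1],ZC+.017)
look()
E
```

```text
t 19.21 w 0.0633 F [-2.3 -0.1 10.5] pos [ 0.5716 -0.1581  0.0177]
t 20.12 w 0.0633 F [ 0.4  0.6 -0.8] pos [ 0.5703 -0.1581  0.1292]
t 21.07 w 0.0632 F [-0.3 -0.6  0.2] pos [0.5425 0.0775 0.1494]
t 22.33 w 0.0633 F [-0.3 -0.9  6.3] pos [0.543  0.0796 0.0337]
placed
t 23.43 w 0.0856 F [-0.6  0.4 -0.8] pos [0.5416 0.0791 0.1491]
counter [([485.4, 201.4], [0.5659, -0.4117], 0.86)]
tray [([316.7, 203.5], [0.5435, 0.0806], 0.89), ([314.4, 168.2], [0.6476, 0.0899], 0.88)]
beakers [([445.2, 244.8], [0.4336, -0.2845], 0.94), ([490.8, 241.2], [0.4476, -0.4125], 0.94)]
```

```bash
sed -i 's/^ZC=.016/ZC=.018/' h.py; python3 - <<'E'
from h import *
pick(.5659,-.4118,ZC)
if r.current_gripper_width()>.05: place(*RND[0],ZC+.017)
p=look(); cv2.imwrite("pics/c3.png",cv2.resize(p["image"][120:300,270:530],None,fx=3,fy=3,interpolation=3))
E
```

```text
t 29.38 w 0.0635 F [-0.6  1.8  7.2] pos [ 0.5668 -0.4123  0.02  ]
t 30.27 w 0.0633 F [-0.2  0.6 -1.5] pos [ 0.5652 -0.4116  0.1289]
t 32.09 w 0.0631 F [ 0.1 -0.  -0.7] pos [0.439  0.0696 0.15  ]
t 33.34 w 0.0632 F [-1.2 -1.5 13.7] pos [0.4392 0.0704 0.0358]
placed
t 34.42 w 0.0856 F [-0.9  0.9  0.1] pos [0.4378 0.0699 0.1493]
counter []
tray [([318.4, 239.7], [0.439, 0.0729], 0.91), ([316.7, 203.5], [0.5435, 0.0806], 0.89), ([314.4, 168.2], [0.6476, 0.0899], 0.88)]
beakers [([445.2, 244.8], [0.4336, -0.2845], 0.94), ([490.8, 241.2], [0.4476, -0.4125], 0.94)]
```

View pics/c3.png

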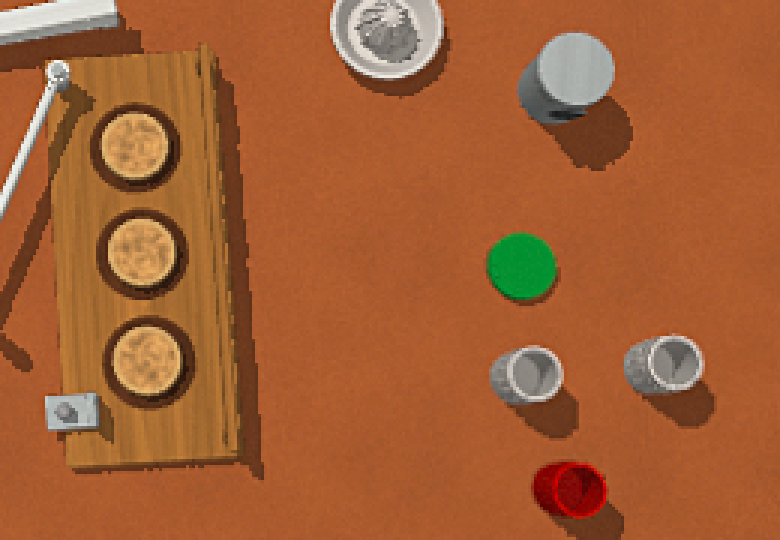

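The crop shows all three cork discs inside the dark rounds, at crop (136,146), (142,252) and (149,360). Next, the beakers.

```bash
cat >> h.py <<'E'
def tb():
    p=look(); print("tray beakers",[x for x in find(p,"beaker",.030) if 270<x[0][0]<345 and 150<x[0][1]<260]); return p
E
python3 - <<'E'
from h import *
pick(.4336,-.2845,.045,zup=.2)
if r.current_gripper_width()>.035: place(.6474,.0896,.0765,zup=.2)
p=tb();r.read_camera
cv2.imwrite("pics/b1.png",cv2.resize(p["image"][120:300,270:530],None,fx=3,fy=3,interpolation=3))
E
```

```text
t 40.0 w 0.0489 F [-0.8  0.7  8. ] pos [ 0.4341 -0.2848  0.046 ]
t 41.18 w 0.0487 F [-1.3  0.2 -1. ] pos [ 0.433  -0.2843  0.1991]
t 42.77 w 0.0488 F [ 0.3 -0.2 -2.1] pos [0.6475 0.0874 0.1998]
t 44.08 w 0.0487 F [-0.1  0.4 -0.5] pos [0.6473 0.0896 0.0764]
placed
t 45.3 w 0.085 F [ 0.4  0.1 -0.4] pos [0.6468 0.0893 0.1989]
counter []
tray [([318.4, 239.7], [0.439, 0.0729], 0.91), ([316.7, 203.5], [0.5435, 0.0806], 0.89)]
beakers [([490.8, 241.2], [0.4476, -0.4125], 0.94)]
tray beakers [([293.6, 256.9], [0.3865, 0.1397], 0.66), ([314.3, 164.5], [0.6477, 0.0904], 0.94), ([276.2, 174.0], [0.6173, 0.1971], 1.46)]
```

View pics/b1.png

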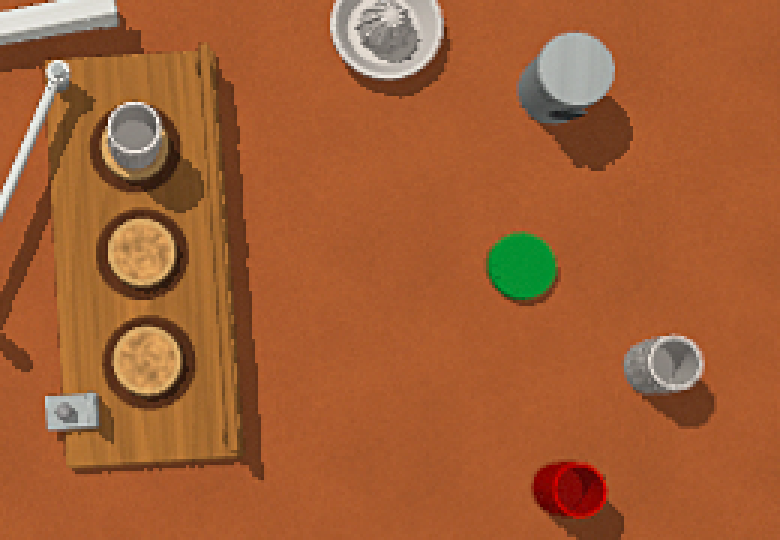

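```bash
python3 - <<'E'
from h import *
pick(.4476,-.4125,.045,zup=.2)
if r.current_gripper_width()>.035: place(.5432,.0803,.0765,zup=.2)
p=tb()
for c in("top","side"):
    q=p if c=="top" else r.read_camera(c)
    for n in("keeper_handle","keeper_pivot"): print(c,n,[(at(q,d["uv"],.096)[:2].round(4),round(d["conf"],2)) for d in r.tip_of(q,n)[:2]])
E
```

```text
t 51.02 w 0.0486 F [-0.8  0.6  5.8] pos [ 0.4481 -0.4129  0.0462]
t 52.21 w 0.0488 F [ 0.   0.  -2.6] pos [ 0.447  -0.4122  0.1989]
t 54.03 w 0.0486 F [-0.1  0.  -1.6] pos [0.5435 0.0789 0.1998]
t 55.34 w 0.0489 F [ 0.5 -0.5 -1.3] pos [0.5431 0.0803 0.0764]
placed
t 56.57 w 0.0858 F [-0.7 -0.1 -1. ] pos [0.5426 0.0799 0.1991]
counter []
tray [([318.4, 239.7], [0.439, 0.0729], 0.91)]
beakers []
tray beakers [([293.6, 256.8], [0.3866, 0.1397], 0.65), ([316.6, 200.9], [0.5437, 0.0812], 0.91), ([314.3, 164.4], [0.6481, 0.0904], 0.93), ([276.2, 174.0], [0.6173, 0.1971], 1.46)]
top keeper_handle [(array([0.4896, 0.2527]), 0.66), (array([ 0.692 , -0.2985]), 0.62)]
top keeper_pivot [(array([0.7081, 0.1546]), 0.91)]
side keeper_handle [(array([0.472 , 0.2491]), 0.76), (array([0.4463, 0.1699]), 0.16)]
side keeper_pivot [(array([0.7073, 0.1654]), 0.61)]
```

Both beakers are centred. Next is the keeper: I'll push the peg from outside with the fingers shut, following the arc about the pivot.

```bash
cat >> h.py <<'E'
PV=np.array([.7106,.1653])
def kp(th,off,z):
    a=np.pi+YAW-th; u=np.array([np.cos(a),np.sin(a)]); n=np.array([u[1],-u[0]])  # outward (+y side)
    n=n if n[1]>0 else -n
    return [*(PV+.24*u+off*n),z],quat(YAW-th),n
E
python3 - <<'E'
from h import *
r.close()
P,q,n=kp(.5,.07,.22); print(P)
r.movep(P,q)
P[2]=.095; r.move_straight(P,vel=.15); r.wait(.2); st()
f0=r.current_force()
th=.5; off=.07
for off in np.arange(.06,.018,-.005):
    P,q,n=kp(.5,off,.095); r.move_straight(P,vel=.08,orientation=q)
for th in np.arange(.46,.11,-.04):
    P,q,n=kp(th,.019,.095); r.move_straight(P,vel=.08,orientation=q)
    print(round(th,2),np.round((r.current_force()-f0)@np.r_[n,0],1))
st()
p=r.read_camera("side");cv2.imwrite("pics/k1.png",cv2.resize(p["image"][130:290,220:450],None,fx=3.2,fy=3.2,interpolation=3))
E
```

```text
[np.float64(0.5182338869164194), np.float64(0.32497241006859967), 0.22]
t 65.15 w -0.0001 F [-0.1 -0.8  0.6] pos [0.5186 0.3253 0.0959]
0.46 1.4
0.42 0.8
0.38 0.4
0.34 0.1
0.3 1.5
0.26 0.8
0.22 0.9
0.18 0.2
0.14 0.5
t 69.84 w -0.0 F [ 0.5 -0.3 -0.5] pos [0.4719 0.1961 0.095 ]
```

View pics/k1.png

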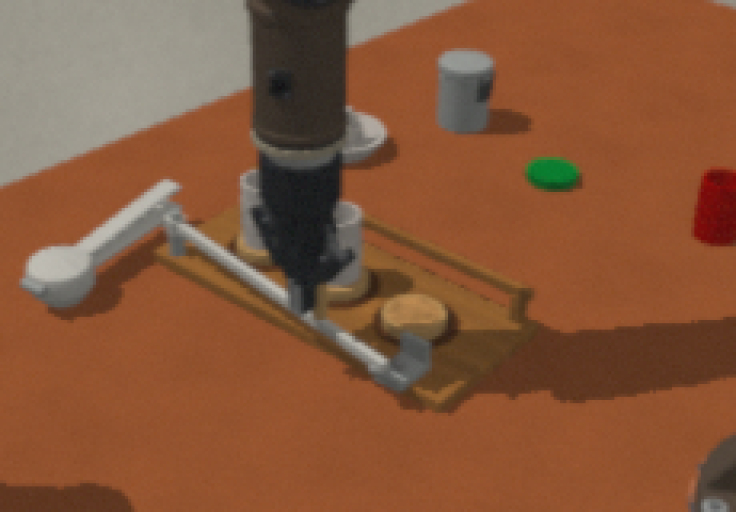

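The fingers push from outside the peg, near crop (310,300), and the bar has followed to near the catch. I'll finish in fine steps while watching the force.

```bash
python3 - <<'E'
from h import *
b=np.mean([r.current_force() for _ in range(5)],0); out=[]
for th in np.arange(.13,-.07,-.005):
    P,q,n=kp(th,.019,.095); r.move_straight(P,vel=.03,orientation=q); r.wait(.05)
    f=(r.current_force()-b)@np.r_[n,0]; out.append((round(th,3),round(f,1)))
    if f>18: break
print(out); st()
E
```

```text
[(np.float64(0.13), np.float64(-0.4)), (np.float64(0.125), np.float64(0.2)), (np.float64(0.12), np.float64(-1.7)), (np.float64(0.115), np.float64(-0.2)), (np.float64(0.11), np.float64(0.6)), (np.float64(0.105), np.float64(-0.1)), (np.float64(0.1), np.float64(0.1)), (np.float64(0.095), np.float64(-0.2)), (np.float64(0.09), np.float64(-0.0)), (np.float64(0.085), np.float64(0.8)), (np.float64(0.08), np.float64(-0.3)), (np.float64(0.075), np.float64(1.0)), (np.float64(0.07), np.float64(4.5)), (np.float64(0.065), np.float64(8.4)), (np.float64(0.06), np.float64(8.7)), (np.float64(0.055), np.float64(6.6)), (np.float64(0.05), np.float64(5.4)), (np.float64(0.045), np.float64(4.5)), (np.float64(0.04), np.float64(1.8)), (np.float64(0.035), np.float64(0.3)), (np.float64(0.03), np.float64(-0.4)), (np.float64(0.025), np.float64(-0.1)), (np.float64(0.02), np.float64(-0.8)), (np.float64(0.015), np.float64(-0.6)), (np.float64(0.01), np.float64(-0.4)), (np.float64(0.005), np.float64(-0.1)), (np.float64(-0.0), np.float64(1.1)), (np.float64(-0.005), np.float64(4.5)), (np.float64(-0.01), np.float64(8.3)), (np.float64(-0.015), np.float64(12.2)), (np.float64(-0.02), np.float64(16.9)), (np.float64(-0.025), np.float64(18.9))]
t 79.49 w -0.0005 F [-2.9 19.1 -6.6] pos [0.4692 0.1619 0.0956]
```

The force trace shows the catch crest at 8.7 N, the drop past it, then the stop. I'll back off, retreat and verify.

```bash
python3 - <<'E'
from h import *
P,q,n=kp(0,.06,.095); r.move_straight(P,vel=.1,orientation=q); P[2]=.25; r.move_straight(P,vel=.2); st()
p=tb(); s=r.read_camera("side")
a=cv2.resize(p["image"][125:285,265:385],None,fx=3.4,fy=3.4,interpolation=3); b=cv2.resize(s["image"][160:270,250:370],(384,352),interpolation=3)
c=np.zeros((544,800,3),np.uint8); c[:,:408]=a; c[:352,412:796]=b; cv2.imwrite("pics/end.png",c); st()
E
```

```text
t 81.03 w 0.0001 F [0.  0.6 0.4] pos [0.4658 0.2024 0.249 ]
counter []
tray [([318.6, 239.7], [0.4391, 0.0723], 0.9)]
beakers []
tray beakers [([293.7, 249.7], [0.406, 0.1402], 1.35), ([316.6, 200.9], [0.5437, 0.0812], 0.91), ([314.3, 164.5], [0.6477, 0.0904], 0.94), ([290.7, 175.7], [0.6137, 0.1561], 1.24)]
t 84.2 w 0.0003 F [ 0.7  0.3 -0.2] pos [ 0.14   -0.6092  0.2507]
```

View pics/end.png

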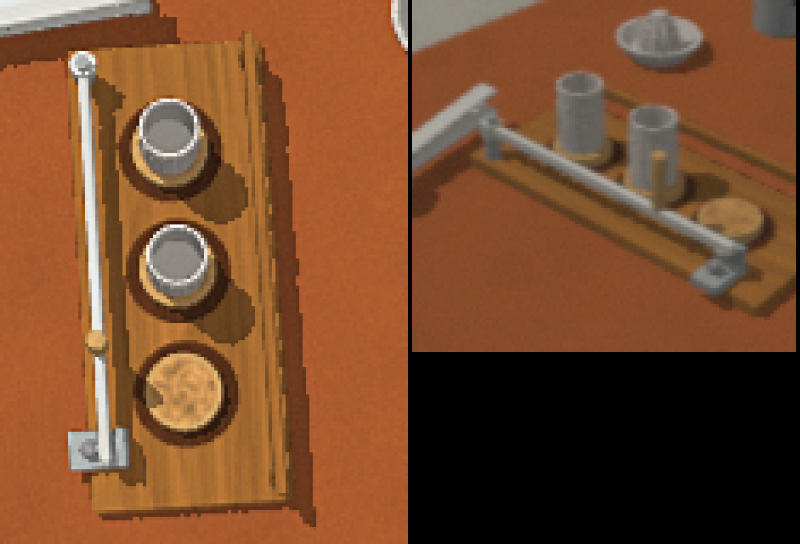

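The picture shows the bar shut against its stop at crop (105,455). The beakers stand at (168,130) and (176,260) on their coasters, and the third coaster is at (185,390).

```bash
python3 -c "
from h import *
print(r.sign_off())"
```

```text
the job is handed in; nothing more can be done
None
```

The job is done and handed in: three coasters lie on the three rounds, both white beakers stand centred on coasters of their own, and the keeper bar is shut past its catch and against its stop.

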